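Transfer finished boards from the foam tray to the test rack in reverse order

TASK

Move the four circuit boards from the foam pockets of the blue tray into the four bays of the grey test rack, in reverse order: the board nearest the tray's handle goes into the bay farthest from the rack's connector block, the next one into the next bay, and so on, until the board farthest from the handle stands in the bay beside the connector block. Stand each board upright and fully down on the floor of its bay, and let none fall over on the way.

Things in the scene. Friction and masses are not known exactly. Their poses are not given: they have to be found in the camera images.
- board_coil: Board with a round copper coil in a black carrier: foot 28 (x) x 46 (y) x 8 high; on it at both y ends an upright rail 12 (x) x 5 (y) x 50 high, outer faces 46 apart, tops 58 above the underside; the green board is between the rails. Grip from above across the rails' outer faces (along y). 60-130 g. Origin: centre of the foot's underside, z up; x along the row, parts on the +x side.
- board_heatsink: Board with a finned aluminium heatsink in a black carrier: foot 28 (x) x 46 (y) x 8 high; on it at both y ends an upright rail 12 (x) x 5 (y) x 50 high, outer faces 46 apart, tops 58 above the underside; the green board is between the rails. Grip from above across the rails' outer faces (along y). 60-130 g. Origin: centre of the foot's underside, z up; x along the row, parts on the +x side.
- board_caps: Board with two upright black capacitors in a black carrier: foot 28 (x) x 46 (y) x 8 high; on it at both y ends an upright rail 12 (x) x 5 (y) x 50 high, outer faces 46 apart, tops 58 above the underside; the green board is between the rails. Grip from above across the rails' outer faces (along y). 60-130 g. Origin: centre of the foot's underside, z up; x along the row, parts on the +x side.
- board_shield: Board with a flat steel box in a black carrier: foot 28 (x) x 46 (y) x 8 high; on it at both y ends an upright rail 12 (x) x 5 (y) x 50 high, outer faces 46 apart, tops 58 above the underside; the green board is between the rails. Grip from above across the rails' outer faces (along y). 60-130 g. Origin: centre of the foot's underside, z up; x along the row, parts on the +x side.
- pocket_a: White foam pocket where board_coil stands at the start; fixed on the tray, same yaw, at any of the row's four places. All four look alike. Outside 53 (x, along the row) x 71 (y) x 16 high, inside 44 x 62, floor 6 above its underside (10 above the table), walls 10 high above the floor. Origin: centre of its underside.
- pocket_b: White foam pocket where board_heatsink stands at the start; fixed on the tray, same yaw, at any of the row's four places. All four look alike. Outside 53 (x, along the row) x 71 (y) x 16 high, inside 44 x 62, floor 6 above its underside (10 above the table), walls 10 high above the floor. Origin: centre of its underside.
- pocket_c: White foam pocket where board_caps stands at the start; fixed on the tray, same yaw, at any of the row's four places. All four look alike. Outside 53 (x, along the row) x 71 (y) x 16 high, inside 44 x 62, floor 6 above its underside (10 above the table), walls 10 high above the floor. Origin: centre of its underside.
- pocket_d: White foam pocket where board_shield stands at the start; fixed on the tray, same yaw, at any of the row's four places. All four look alike. Outside 53 (x, along the row) x 71 (y) x 16 high, inside 44 x 62, floor 6 above its underside (10 above the table), walls 10 high above the floor. Origin: centre of its underside.
- tray: Blue tray 236 x 90, base 4 thick, rim 14 high, fixed, with the four pockets in a row along its x axis at x = -81, -27, 27, 81 mm. A black bow handle, 21 high, sticks out of its -x end (towards the robot) to x = -147 mm. Origin: centre of the row, at table height; x away from the handle, z up. It stands left or right of the middle, the rack on the other side.
- rack: Grey fixed rack, four equal empty bays in a row along x, centres at x = -81, -27, 27, 81 mm, y = 0. Bay: 44 (x) x 62 (y) inside, floor 10 above the table, walls 10 above the floor; boards go in with their y along the rack's y, either way round. Black connector block 34 high at the -x end (to the robot), x -112 to -145 mm. Origin: row centre at table height; x away from the block, z up.
Things that resemble listed ones, but are neither listed nor needed, are in the scene too. Leave any white or yellow look-alike of the board_shield alone.

How it is judged (in metres and radians):
At the end, for the whole second after the job is handed in: Each board stands in the bay mirroring its start: 1st from the handle in the 4th bay from the connector block, 2nd in 3rd, 3rd in 2nd, 4th in 1st; within 11 mm of the bay centre in rack x and y, 4 mm of the floor in height, tilt under 0.12 rad, at rest (20 mm/s, 0.2 rad/s) (((x of pocket_a in the frame of tray between -0.101 and -0.061 m and x of board_coil in the frame of rack between 0.07 and 0.092 m) or (x of pocket_a in the frame of tray between -0.047 and -0.007 m and x of board_coil in the frame of rack between 0.016 and 0.038 m) or (x of pocket_a in the frame of tray between 0.007 and 0.047 m and x of board_coil in the frame of rack between -0.038 and -0.016 m) or (x of pocket_a in the frame of tray between 0.061 and 0.101 m and x of board_coil in the frame of rack between -0.092 and -0.07 m)) and y of board_coil in the frame of rack between -0.011 and 0.011 m and z of board_coil in the frame of rack between 0.006 and 0.014 m and angle between each of board_coil, board_heatsink, board_caps, board_shield's own z axis and vertical below 0.12 rad and linear speed of each of board_coil, board_heatsink, board_caps, board_shield below 0.02 m/s and angular speed of each of board_coil, board_heatsink, board_caps, board_shield below 0.2 rad/s and ((x of pocket_b in the frame of tray between -0.101 and -0.061 m and x of board_heatsink in the frame of rack between 0.07 and 0.092 m) or (x of pocket_b in the frame of tray between -0.047 and -0.007 m and x of board_heatsink in the frame of rack between 0.016 and 0.038 m) or (x of pocket_b in the frame of tray between 0.007 and 0.047 m and x of board_heatsink in the frame of rack between -0.038 and -0.016 m) or (x of pocket_b in the frame of tray between 0.061 and 0.101 m and x of board_heatsink in the frame of rack between -0.092 and -0.07 m)) and y of board_heatsink in the frame of rack between -0.011 and 0.011 m and z of board_heatsink in the frame of rack between 0.006 and 0.014 m and ((x of pocket_c in the frame of tray between -0.101 and -0.061 m and x of board_caps in the frame of rack between 0.07 and 0.092 m) or (x of pocket_c in the frame of tray between -0.047 and -0.007 m and x of board_caps in the frame of rack between 0.016 and 0.038 m) or (x of pocket_c in the frame of tray between 0.007 and 0.047 m and x of board_caps in the frame of rack between -0.038 and -0.016 m) or (x of pocket_c in the frame of tray between 0.061 and 0.101 m and x of board_caps in the frame of rack between -0.092 and -0.07 m)) and y of board_caps in the frame of rack between -0.011 and 0.011 m and z of board_caps in the frame of rack between 0.006 and 0.014 m and ((x of pocket_d in the frame of tray between -0.101 and -0.061 m and x of board_shield in the frame of rack between 0.07 and 0.092 m) or (x of pocket_d in the frame of tray between -0.047 and -0.007 m and x of board_shield in the frame of rack between 0.016 and 0.038 m) or (x of pocket_d in the frame of tray between 0.007 and 0.047 m and x of board_shield in the frame of rack between -0.038 and -0.016 m) or (x of pocket_d in the frame of tray between 0.061 and 0.101 m and x of board_shield in the frame of rack between -0.092 and -0.07 m)) and y of board_shield in the frame of rack between -0.011 and 0.011 m and z of board_shield in the frame of rack between 0.006 and 0.014 m); the robot touches nothing.
It fails at once if the board with the coil fell over (tilted more than 0.7 rad) (angle between board_coil's own z axis and vertical above 0.7 rad).
It fails at once if the board with the heatsink fell over (tilted more than 0.7 rad) (angle between board_heatsink's own z axis and vertical above 0.7 rad).
It fails at once if the board with the caps fell over (tilted more than 0.7 rad) (angle between board_caps's own z axis and vertical above 0.7 rad).
It fails at once if the board with the shield fell over (tilted more than 0.7 rad) (angle between board_shield's own z axis and vertical above 0.7 rad).
It also fails if it takes over 115 s, if anything falls off the work surface, if the arm or the gripper's body presses on something with over 40 N, if the wrist force passes 120 N, or if a joint passes its speed limit or range.

ROBOT

A 6-joint arm with a two-finger parallel gripper is mounted at the origin on the work surface. World frame = base frame: x ahead of the robot, y to its left, z up, the work surface at z = 0. Lengths are in m, angles in degrees, forces in N, time in s.
With the tool pointing down it reaches from about 0.35 to 0.875 m from the base axis. Payload 4.2 kg.
Tool frame: the origin (TCP) lies midway between the tips of the shut fingers; the grasp point (between the pads) lies 19 mm behind it; y points along the fingers, z is the direction in which the jaws open and shut, and the axes are right-handed (so a half turn about y gives the same grasp; the last joint's range is limited). The gripper opens to 87 mm and grips with 3 to 60 N. Pads are 19 mm wide; open, the fingers measure 117 mm over their backs; the gripper's body (75 mm by 190 mm) begins 51 mm behind the grasp point.
Start: joints at [-55.485, 22.042, 0.453, 0, -68.411, -14.817], TCP at [0.211, -0.588, 0.223] pointing down, gripper open.
Joint ranges: [-179.83, 179.83], [-69.29, 118.12], [-61.27, 80.66], [-181.25, 117.63], [-171.15, -9.14], [-177.46, 177.46]. Speed limits (degrees/s): [159.86, 159.86, 180, 180, 180, 180].

INTERFACE

Orientations are given as [roll, pitch, yaw] about the fixed x, y, z axes, in that order (R = Rz(yaw) Ry(pitch) Rx(roll)).
In Python, from workcell import env gives the robot as it stands. The module is installed in compiled form; this text tells all that it offers. Calls block until the motion is done:
- env.goto(position, orientation): joint-space move of the TCP to a pose.
- env.move_straight(position, rotation=None, rate=0.15, force_limit=None): straight line of the TCP; rotation=None keeps the orientation; rate is the mean speed in m/s. With force_limit (N) it stops when the force on the tool has changed by that much, and returns True; else False.
- env.set_joints(angles): joint-space move.
- env.gripper_to(opening, grasp_force=None): opening from 0.0 (shut) to 1.0 (fully open); grasp_force is the grip in N (None keeps the last); returns when the fingers have stopped.
- env.dwell(seconds).
- env.inverse_kinematics(position, orientation): joint angles nearest the present ones, or None.
- env.read_state(): the state.
- env.grab_frame(name): name is "side" or "top" or "wrist"; returns a dict with "image" (384x512x3 uint8, blue, green, red), "fx", "fy", "cx", "cy" (pixels), "position" and "orientation" of the camera in the world. Camera axes: x right, y up, looking along -z (the intrinsics and any distortion apply to the point x, -y, -z); pixel columns grow to the right and rows downward; lengths in m; the calibration is good to about 2 mm. A picture is of the moment at which its call begins. There is no depth.
A pose or a line that the arm cannot do raises env.Unreachable and nothing moves.
- env.close_job(): hands the job in, once; it reports no verdict.
Trained networks look in a picture, given as the dict that the camera call returned (one of the last four; its "shot" number tells which), for a name from the list of things; names that differ only in an ending like _2 or _b are one class to them, and where a whole thing is asked for, a point or a joint stands for the part that bears it (a point fixed in the world has none). Each returns a list of dicts, best first, with "score" (0 to 1); they miss things now and then, are a little off and sometimes report something else, mostly with a low value. They report only what shows in the picture. A call takes as long as a camera call. They do not tell look-alikes from the thing itself.
- env.search_frame(picture, thing): "xyz" ([x, y, z] in m, in world coordinates, good to about 4 mm: the middle of the surface that is visible of it).
- env.trace(picture, thing): "mask" (384x512 bool, what is visible of it).
The state is a dict: "clock": time; "joint_positions": joint angles; "qvel": joint speeds; "joint_torque": joint torques, N m; "position": TCP position; "tool_rot": TCP orientation; "force": force on the tool from outside, world axes, zero at the start; "wrist_torque": the same for the moment, N m; "opening": opening from 0.0 (shut) to 1.0 (fully open).
Only numpy, scipy, OpenCV 4.12 (cv2) and the standard library are available. Lean on these libraries where they do the work, as an engineer would, in place of code of your own. Each camera call takes 0.05 s, during which the arm holds its last target.

## Working session

There is one attempt and no reset: what is moved stays moved. The work goes in short steps, each a Python script; the robot and the scene stay as the last script left them, time stands still between calls to the robot, and variables do not carry over. Pictures are saved under pics/ and viewed, and the job is handed in when it is done.

```bash
mkdir -p pics; python3 - <<'E'
from workcell import env
import cv2
s=env.read_state();print({k:s[k] for k in('clock','position','tool_rot','opening')})
for n in('top','side','wrist'):
    p=env.grab_frame(n);cv2.imwrite(f'pics/{n}0.png',p['image']);print(n,p['fx'],p['fy'],p['cx'],p['cy'],p['position'],p['orientation'],[k for k in p])
    for t in('board_coil','board_heatsink','board_caps','board_shield','tray','rack','pocket_a'):
        print(t,[(r['score'],r['xyz']) for r in env.search_frame(p,t)][:5])
E
```

```text
{'clock': 0.0, 'position': array([ 0.21046387, -0.5878705 ,  0.22146061]), 'tool_rot': array([-8.98773362e+01,  5.21090370e-03,  1.96850444e+01]), 'opening': 0.9990868681805385}
top 403.7081130234465 403.7081130234465 255.91402141754182 193.56821470193862 [0.41200871 0.03816884 1.01267785] [ 3.90239243e+00 -1.14435866e-02 -8.94563171e+01] ['image', 'fx', 'fy', 'cx', 'cy', 'position', 'orientation', 'shot']
board_coil [(0.6, [0.5397, 0.1941, 0.0418])]
board_heatsink [(0.72, [0.5928, 0.1761, 0.0391]), (0.32, [0.5321, 0.1866, 0.0085])]
board_caps [(0.55, [0.4814, 0.2086, 0.0413]), (0.48, [0.4774, -0.1946, 0.012])]
board_shield [(0.7, [0.4294, 0.2146, 0.0152]), (0.68, [0.3105, 0.1607, 0.0253]), (0.52, [0.4226, 0.3541, 0.0297])]
tray [(0.55, [0.4747, 0.2035, 0.0135]), (0.17, [0.4409, 0.212, 0.012])]
rack []
pocket_a [(0.93, [0.494, 0.1983, 0.0121]), (0.71, [0.4374, 0.2124, 0.0123]), (0.59, [0.5817, 0.1858, 0.0147]), (0.58, [0.5316, 0.1887, 0.0115])]
side 421.7409580163024 421.7409580163024 256.0909390170219 191.6278733963792 [0.32069664 0.89059832 0.56782935] [  59.44866755   -1.29024068 
[... 291 characters left out ...]
(0.37, [0.461, 0.2409, 0.0073])]
board_shield [(0.93, [0.3085, 0.1697, 0.0304]), (0.81, [0.4231, 0.3602, 0.0278])]
tray [(0.68, [0.4613, 0.2389, 0.012])]
rack [(0.89, [0.4711, -0.1853, 0.0144]), (0.57, [0.5352, 0.197, 0.0371])]
pocket_a [(0.87, [0.4912, 0.2233, 0.0189]), (0.69, [0.5238, 0.2146, 0.0178]), (0.67, [0.5928, 0.2082, 0.0219]), (0.66, [0.4339, 0.2264, 0.0118])]
wrist 336.64894928368057 336.64894928368057 252.9177998699341 187.5533299693909 [ 0.1380138  -0.61342662  0.38434363] [-1.61379738e+01  6.92728582e-02  1.09740900e+02] ['image', 'fx', 'fy', 'cx', 'cy', 'position', 'orientation', 'shot']
board_coil []
board_heatsink []
board_caps []
board_shield []
tray []
rack []
pocket_a []
```

View pics/top0.png

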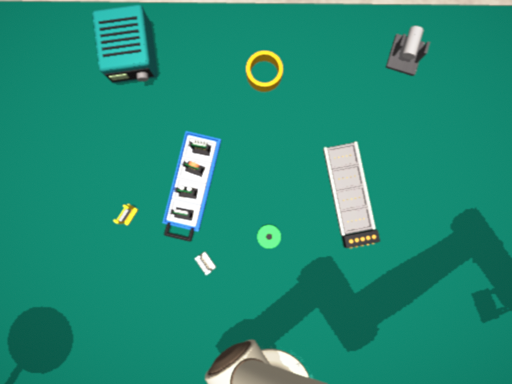

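View pics/side0.png

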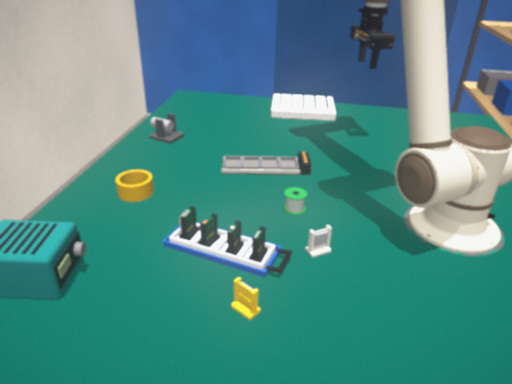

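```bash
python3 - <<'E'
from workcell import env
import cv2,pickle,numpy as np
def go(c,yaw,n):
    env.goto(c,[-90,0,yaw])
    p=env.grab_frame('wrist');pickle.dump(p,open(n+'.pkl','wb'));cv2.imwrite(f'pics/{n}.png',cv2.resize(p['image'],(800,600)))
    print(p['position'],p['orientation'],env.read_state()['clock'])
    for t in('board_coil','board_heatsink','board_caps','board_shield','rack','pocket_a'):
        print(t,[(r['score'],r['xyz']) for r in env.search_frame(p,t)][:5])
go([0.42,-0.20,0.27],13,'wr1')
go([0.44,0.21,0.27],-13,'wt1')
p=env.grab_frame('top');pickle.dump(p,open('top1.pkl','wb'))
im=p['image'];cv2.imwrite('pics/top1c.png',cv2.resize(im[110:260,100:400],None,fx=2.6,fy=2.6,interpolation=cv2.INTER_CUBIC))
E
```

```text
[ 0.34480171 -0.21688685  0.43169893] [-1.61319868e+01  7.25525148e-02  1.03001217e+02] 2.8833
board_coil []
board_heatsink []
board_caps []
board_shield []
rack [(0.56, [0.4514, -0.2019, 0.0106])]
pocket_a []
[0.36496714 0.22739409 0.43177896] [-16.17749212   0.08156057  77.01400602] 4.75
board_coil [(0.77, [0.538, 0.1887, 0.043]), (0.6, [0.423, 0.2184, 0.0409])]
board_heatsink [(0.6, [0.5769, 0.1811, 0.0171])]
board_caps [(0.83, [0.4786, 0.2058, 0.0415])]
board_shield [(0.78, [0.4203, 0.3535, 0.0351]), (0.73, [0.3087, 0.1638, 0.0215]), (0.71, [0.4212, 0.2158, 0.0449])]
rack []
pocket_a [(0.84, [0.5311, 0.1959, 0.0194]), (0.71, [0.4831, 0.2018, 0.0164]), (0.67, [0.4355, 0.2187, 0.0143]), (0.66, [0.5752, 0.196, 0.0094]), (0.4, [0.4232, 0.218, 0.0408])]
```

View pics/wr1.png

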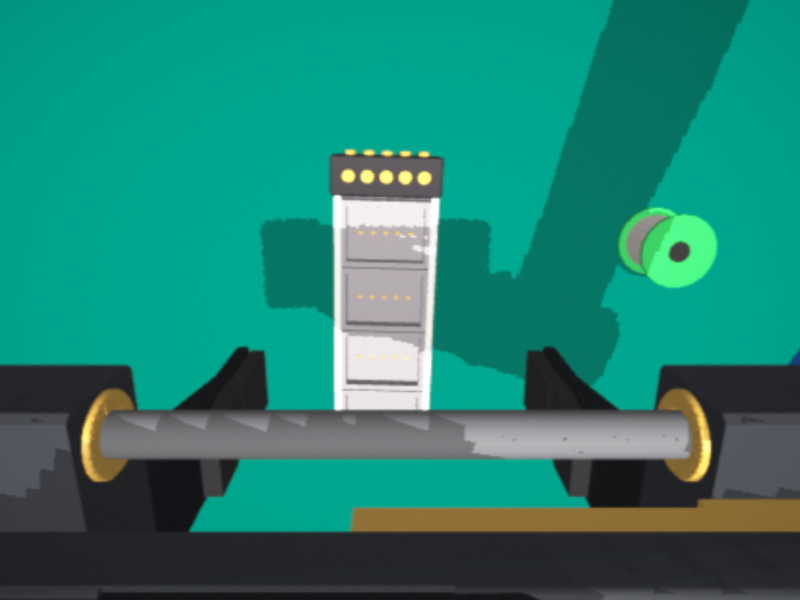

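View pics/wt1.png

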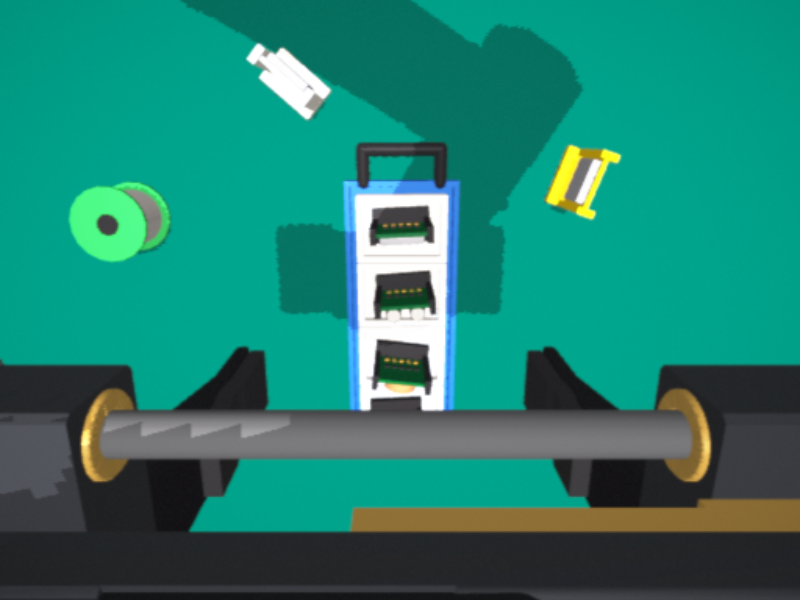

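```bash
cat > h.py <<'E'
import numpy as np,cv2
from scipy.spatial.transform import Rotation as Ro
def camRt(p): return Ro.from_euler('xyz',p['orientation'],degrees=True).as_matrix(),np.array(p['position'])
def proj(p,X):
    R,t=camRt(p);c=(np.atleast_2d(X)-t)@R
    return np.c_[p['fx']*c[:,0]/-c[:,2]+p['cx'],-p['fy']*c[:,1]/-c[:,2]+p['cy']]
def unproj(p,uv,z):
    R,t=camRt(p);uv=np.atleast_2d(uv).astype(float)
    d=np.c_[(uv[:,0]-p['cx'])/p['fx'],-(uv[:,1]-p['cy'])/p['fy'],-np.ones(len(uv))]@R.T
    return t+d*((z-t[2])/d[:,2])[:,None]
def ortho(p,fr,z,xr,yr,s=2000):
    # fr=(x,y,yawdeg); returns image: col = frame x increasing, row = -frame y ; s px/m
    xs=np.arange(xr[0],xr[1],1/s);ys=np.arange(yr[1],yr[0],-1/s)
    X,Y=np.meshgrid(xs,ys);a=np.radians(fr[2])
    W=np.c_[(fr[0]+np.cos(a)*X-np.sin(a)*Y).ravel(),(fr[1]+np.sin(a)*X+np.cos(a)*Y).ravel(),np.full(X.size,z)]
    uv=proj(p,W).astype(np.float32)
    return cv2.remap(p['image'],uv[:,0].reshape(X.shape),uv[:,1].reshape(X.shape),cv2.INTER_CUBIC)
E
python3 - <<'E'
from workcell import env
import cv2,pickle
from h import *
from scipy.optimize import least_squares
def go(c,yaw,n):
    env.goto(c,[-90,0,yaw])
    p=env.grab_frame('wrist');pickle.dump(p,open(n+'.pkl','wb'));cv2.imwrite(f'pics/{n}.png',cv2.resize(p['image'],(800,600)))
    print(env.read_state()['clock'])
    return p
pt=go([0.545,0.19,0.27],-13,'wt2')
pr=go([0.52,-0.17,0.27],13,'wr2')
tr=pickle.load(open('top1.pkl','rb'))
for n,p,fr in(('t_w',pt,(.513,.196,-13)),('r_w',pr,(.48,-.19,13)),('t_top',tr,(.513,.196,-13)),('r_top',tr,(.48,-.19,13))):
    cv2.imwrite(f'pics/o_{n}.png',ortho(p,fr,.02,(-.19,.19),(-.09,.09)))
E
```

```text
5.6583
7.0583
```

```bash
python3 - <<'E'
import cv2,numpy as np
a=[cv2.imread(f'pics/o_{n}.png') for n in('t_w','t_top','r_w','r_top')]
cv2.imwrite('pics/o1.png',np.vstack(a[:2])[:, :760]);cv2.imwrite('pics/o2.png',np.vstack(a[2:])[:, :760]);print(a[0].shape)
E
```

```text
(360, 760, 3)
```

View pics/o1.png

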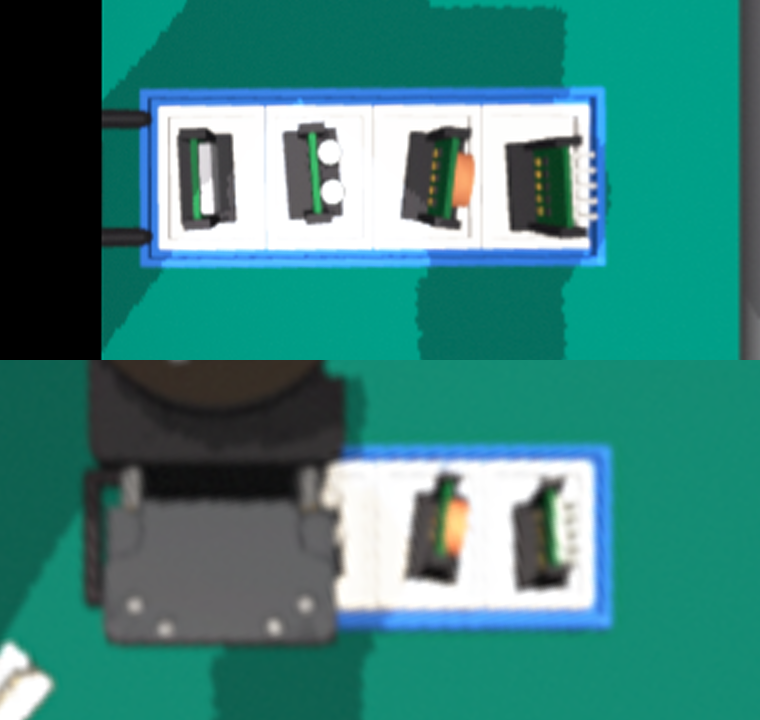

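View pics/o2.png

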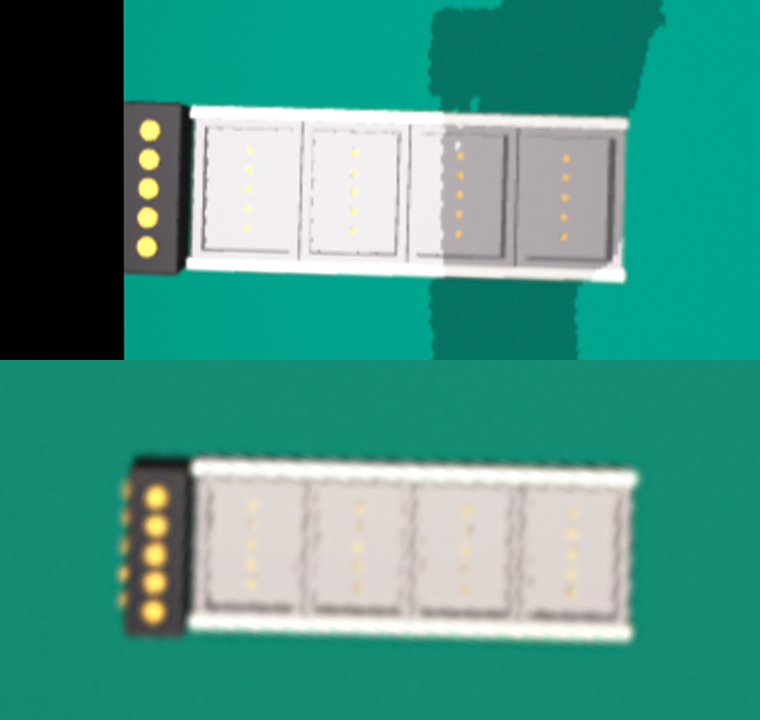

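View pics/wt2.png

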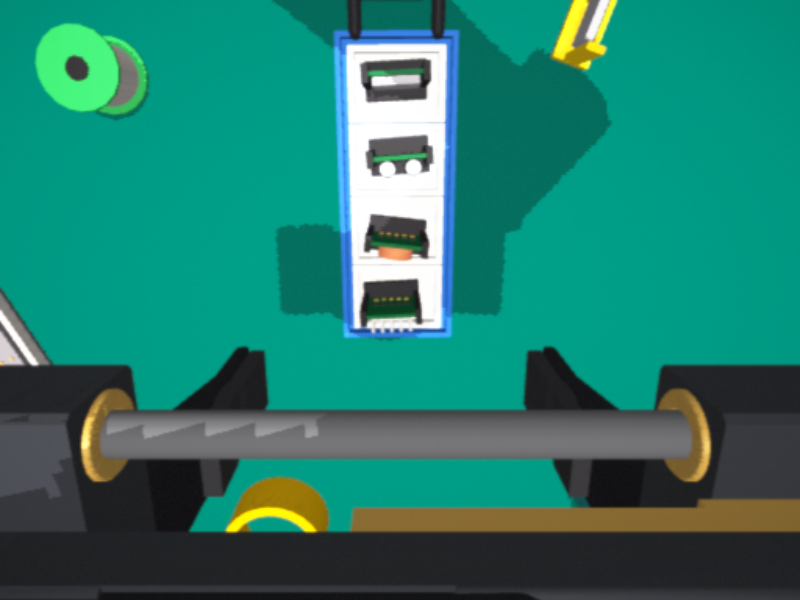

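```bash
python3 - <<'E'
import cv2,pickle
from h import *
p=pickle.load(open('wt2.pkl','rb'))
fr=(.513,.196,-13)
o=ortho(p,fr,.068,(-.13,.13),(-.045,.045),3000)
o2=ortho(p,fr,.018,(-.13,.13),(-.045,.045),3000)
cv2.imwrite('pics/o3.png',np.vstack([o,o2]))
p=pickle.load(open('wr2.pkl','rb'))
cv2.imwrite('pics/o4.png',ortho(p,(.48,-.19,13),.02,(-.13,.13),(-.06,.06),3000))
E
```

```text
(no output)
```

View pics/o3.png

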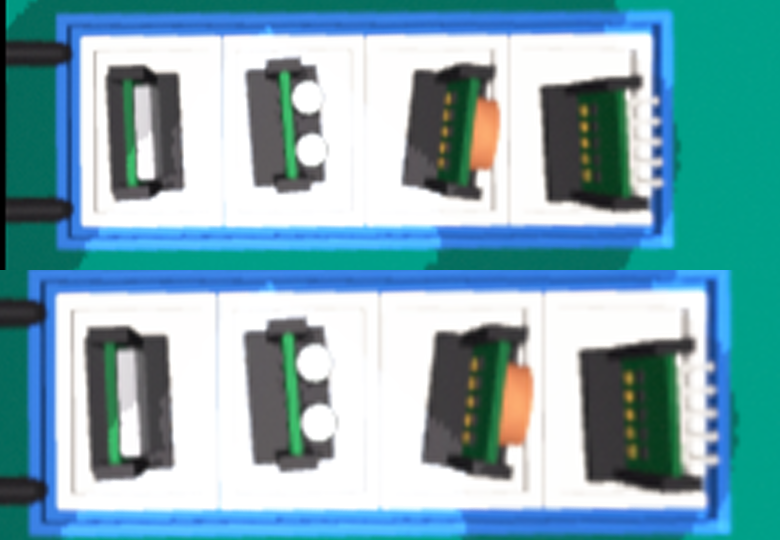

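View pics/o4.png

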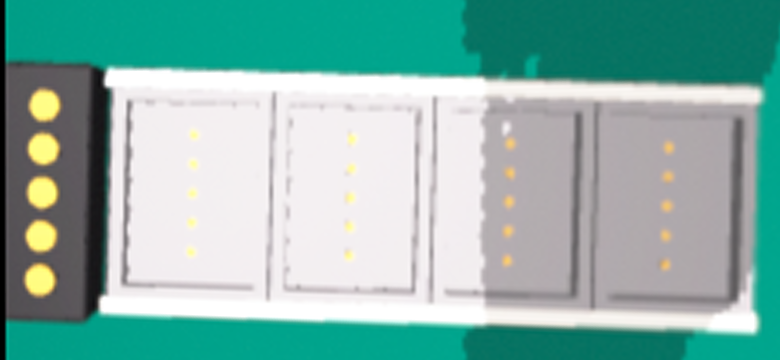

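```bash
cat > fit.py <<'E'
import cv2,pickle
from h import *
from scipy.optimize import minimize
S=4
def box(cx,cy,dx,dy,z0,z1): return np.array([[cx+sx*dx/2,cy+sy*dy/2,z] for sx in(-1,1) for sy in(-1,1) for z in(z0,z1)])
PARTS=[box(0,0,.028,.046,0,.008),box(0,.0205,.012,.005,.008,.058),box(0,-.0205,.012,.005,.008,.058)]
def mask(p,pose,z0,shape,plate):
    x,y,a=pose;c,s=np.cos(a),np.sin(a);R=np.array([[c,-s,0],[s,c,0],[0,0,1]])
    m=np.zeros(shape,np.uint8)
    for b in PARTS+([box(plate[0],0,.0016,.04,.008,plate[1])]):
        uv=(proj(p,b@R.T+[x,y,z0])+.5)*S-.5
        cv2.fillConvexPoly(m,cv2.convexHull(np.round(uv*16).astype(np.int32)),255,shift=4)
    return cv2.GaussianBlur(m,(0,0),3)/255.
def fit(p,init,z0,plate=(0,.055),name=None):
    im=cv2.resize(p['image'],None,fx=S,fy=S,interpolation=cv2.INTER_CUBIC)
    c=((proj(p,[[init[0],init[1],z0+.03]])[0]+.5)*S).astype(int)
    f=im.astype(int);mx=f.max(2);mn=f.min(2)
    fg=((mx<125)|((f[...,1]>f[...,2]+35)&(f[...,1]>f[...,0]+35)&(mx<190))).astype(float)
    ign=((f[...,2]>f[...,0]+50))|((f[...,0]>f[...,2]+60))   # orange/gold or blue/teal
    w=np.where(ign,0,1.)
    r=36*S;sl=np.s_[max(c[1]-r,0):c[1]+r,max(c[0]-r,0):c[0]+r]
    lim=np.zeros(fg.shape);lim[sl]=1
    if callable(ROI): pass
    w=w*lim; w*=roi(p,fg.shape,init)
    tgt=cv2.GaussianBlur(fg,(0,0),3)
    def cost(q):
        return (w*(mask(p,(q[0],q[1],q[2]/10),z0,fg.shape,plate)-tgt)**2)[sl].sum()/(S*S)
    best=None
    for a in(-.12,0,.12):
        res=minimize(cost,[init[0],init[1],(init[2]+a)*10],method='Nelder-Mead',options=dict(initial_simplex=np.array([[init[0],init[1],(init[2]+a)*10]]*4)+np.array([[0,0,0],[.004,0,0],[0,.004,0],[0,0,.6]]),xatol=2e-4,fatol=.02,maxiter=90))
        if best is None or res.fun<best.fun: best=res
    q=best.x;m=mask(p,(q[0],q[1],q[2]/10),z0,fg.shape,plate)
    vis=im.copy();ct,_=cv2.findContours((m>.5).astype(np.uint8),cv2.RETR_EXTERNAL,cv2.CHAIN_APPROX_NONE);cv2.drawContours(vis,ct,-1,(0,0,255),1)
    return (q[0],q[1],q[2]/10),best.fun,vis[sl]
ROI=None
def roi(p,shape,init):
    # keep to the own pocket neighbourhood (54 mm along row) at top-of-wall height, plus board height
    x,y,a=init[0],init[1],ROW
    c,s=np.cos(a),np.sin(a);R=np.array([[c,-s,0],[s,c,0],[0,0,1]])
    b=np.r_[box(0,0,.052,.07,.01,.02),box(0,0,.03,.05,.06,.07)]
    uv=(proj(p,b@R.T+[x,y,0])+.5)*S
    m=np.zeros(shape,np.uint8);cv2.fillConvexPoly(m,cv2.convexHull(uv.astype(np.int32)),1);return m
ROW=np.radians(-13)
E
python3 - <<'E'
import fit;from fit import *
p=pickle.load(open('wt2.pkl','rb'))
a=np.radians(-13);T=np.array([.513,.196])+np.array([np.cos(a),np.sin(a)])*-.003+np.array([-np.sin(a),np.cos(a)])*.00125
V=[]
for i,n in enumerate(['shield','caps','coil','heat']):
    o=T+np.array([np.cos(a),np.sin(a)])*(-.081+.054*i)
    q,c,v=fit.fit(p,(o[0],o[1],a),.010)
    d=np.array(q[:2])-o;print(n,np.round(q,4),'loc',np.round([d@[np.cos(a),np.sin(a)],d@[-np.sin(a),np.cos(a)]],4),'dyaw',np.degrees(q[2]-a),c)
    V.append(cv2.resize(v,(390,290)) if 0 else v[:288,:288])
cv2.imwrite('pics/fit1.png',np.vstack([np.hstack(V[:2]),np.hstack(V[2:])]))
p=pickle.load(open('wr2.pkl','rb'))
cv2.imwrite('pics/o5.png',np.vstack([ortho(p,(.484,-.1903,11.3),z,(-.12,.12),(-.04,.04),3200) for z in(.02,.01)]))
E
```

```text
Traceback (most recent call last):
AttributeError: 'function' object has no attribute 'fit'
```

```bash
cat > runfit.py <<'E'
from fit import *
p=pickle.load(open('wt2.pkl','rb'))
a=np.radians(-13);T=np.array([.513,.196])+np.array([np.cos(a),np.sin(a)])*-.003+np.array([-np.sin(a),np.cos(a)])*.00125
V=[]
for i,n in enumerate(['shield','caps','coil','heat']):
    o=T+np.array([np.cos(a),np.sin(a)])*(-.081+.054*i)
    q,c,v=fit(p,(o[0],o[1],a),.010)
    d=np.array(q[:2])-o;print(n,np.round(q,4),'loc',np.round([d@[np.cos(a),np.sin(a)],d@[-np.sin(a),np.cos(a)]],4),'dyaw',np.degrees(q[2]-a),c)
    V.append(cv2.copyMakeBorder(v,0,288-v.shape[0],0,288-v.shape[1],cv2.BORDER_CONSTANT))
cv2.imwrite('pics/fit1.png',np.vstack([np.hstack(V[:2]),np.hstack(V[2:])]))
p=pickle.load(open('wr2.pkl','rb'))
cv2.imwrite('pics/o5.png',np.vstack([ortho(p,(.484,-.1903,11.3),z,(-.12,.12),(-.04,.04),3200) for z in(.02,.01)]))
E
python3 runfit.py
```

```text
shield [ 0.4282  0.2166 -0.1866] loc [-0.0033 -0.0003] dyaw 2.3066109738832097 235.05540037063335
caps [ 0.4807  0.2069 -0.1502] loc [-0.0039  0.0022] dyaw 4.3926136059593945 213.59947797027948
coil [ 0.5402  0.1909 -0.3393] loc [ 0.0037 -0.0001] dyaw -6.441714900522248 36.590684009523564
heat [ 0.5901  0.1754 -0.1639] loc [ 0.0017 -0.004 ] dyaw 3.609868195909811 29.938230504041385
```

View pics/fit1.png

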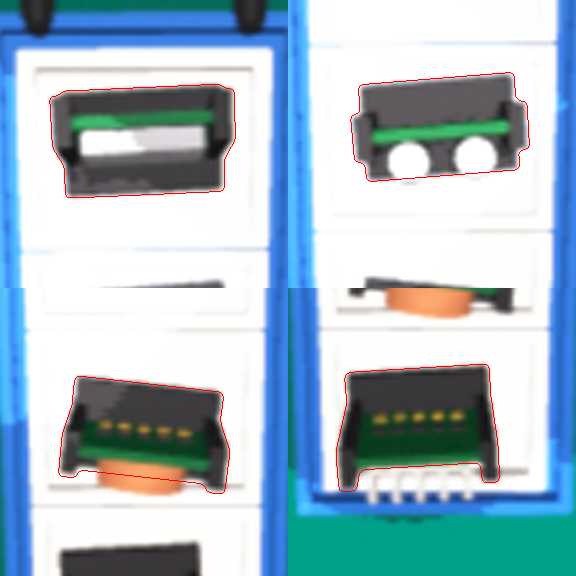

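View pics/o5.png

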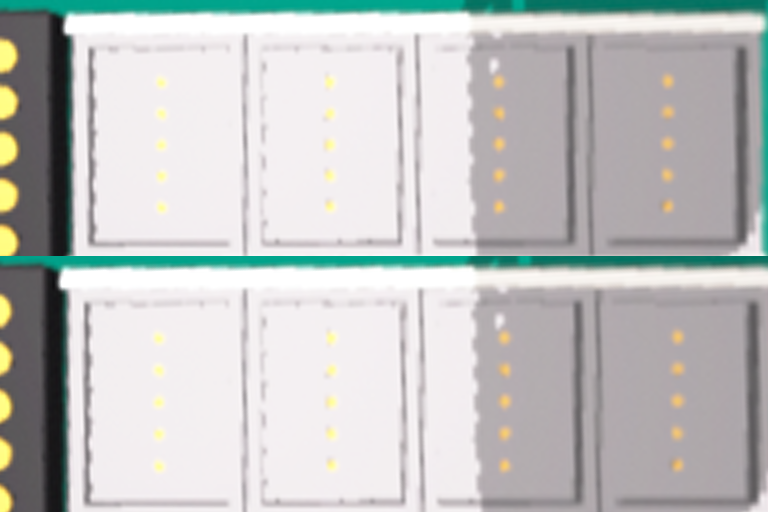

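```bash
cat > job.py <<'E'
from workcell import env
import numpy as np,cv2,pickle
B=dict(shield=(.4282,.2166,-.1866,4),caps=(.4807,.2069,-.1502,3),coil=(.5402,.1909,-.3393,2),heat=(.5901,.1754,-.1639,1))
YR=11.3
def bay(k):
    a=np.radians(YR);x=-.081+.054*(k-1);return np.array([.4953+np.cos(a)*x,-.1934+np.sin(a)*x])
ZG=.033;ZT=.145
def pick(n):
    x,y,a,k=B[n];o=[-90,0,np.degrees(a)]
    env.gripper_to(1.0)
    env.goto([x,y,ZT],o)
    hit=env.move_straight([x,y,ZG],rate=.12,force_limit=15)
    env.gripper_to(0.0,30)
    s=env.read_state();print(n,'hit',hit,'opening mm',s['opening']*87,s['position'],s['clock'])
    env.move_straight([x,y,ZT],rate=.12)
    s=env.read_state();print('lifted, opening',s['opening']*87,s['force'])
def carry(n):
    b=bay(B[n][3])
    env.move_straight([b[0],b[1],ZT],rotation=[-90,0,YR],rate=.2)
def place(n):
    b=bay(B[n][3])
    env.move_straight([b[0],b[1],ZG+.012],rate=.12)
    hit=env.move_straight([b[0],b[1],ZG-.002],rate=.03,force_limit=6)
    s=env.read_state();print('place hit',hit,s['position'],s['force'])
    env.gripper_to(1.0)
    env.move_straight([b[0],b[1],ZT],rate=.15)
    s=env.read_state();print('done',s['clock'],s['opening'])
def snap(cam,n):
    p=env.grab_frame(cam);pickle.dump(p,open(n+'.pkl','wb'));cv2.imwrite(f'pics/{n}.png',cv2.resize(p['image'],(800,600)))
E
python3 - <<'E'
from job import *
pick('shield');carry('shield');snap('wrist','c1');snap('side','c1s')
E
```

```text
shield hit False opening mm 45.66980476597165 [0.42820444 0.21661233 0.03301934] 10.6667
lifted, opening 45.895643172624204 [-0.10591111 -0.16131179 -1.14682053]
```

View pics/c1.png

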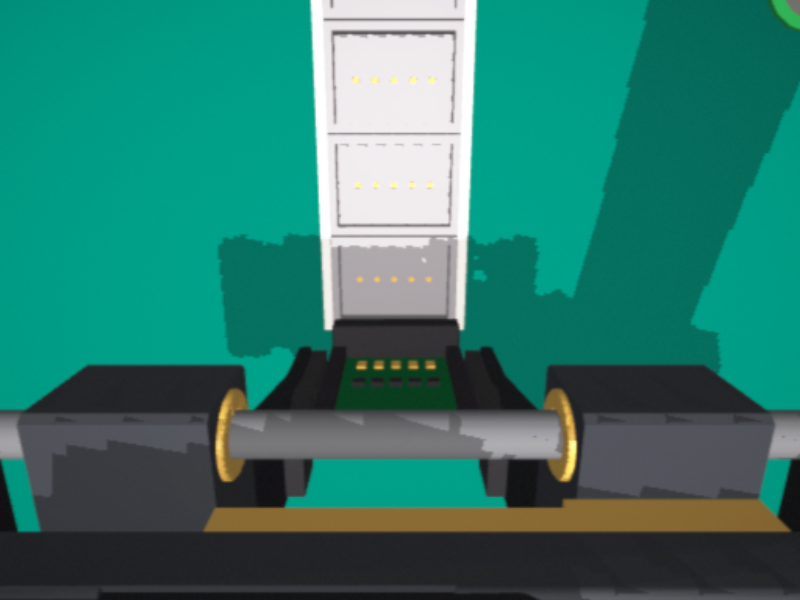

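View pics/c1s.png

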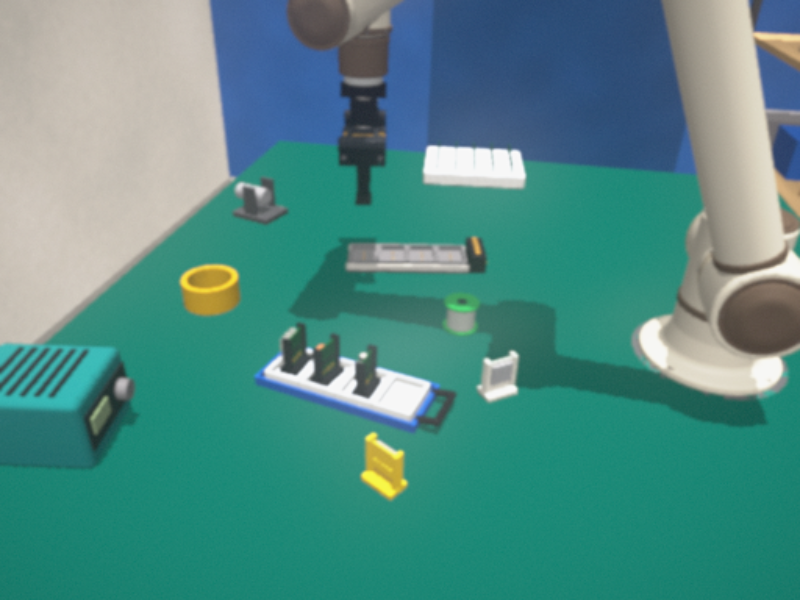

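The shield board is held upright over bay 4 and lined up sideways with the rack. Bay 2 and 3 contact dots show at (394,185) and (394,279), so I'll check the rack pose against those before placing.

```bash
python3 - <<'E'
from job import *
from h import *
p=pickle.load(open('c1.pkl','rb'))
for k,uv in((1,None),(2,(394,185)),(3,(394,279))):
    if uv: print(k,bay(k),unproj(p,[np.array(uv)/1.5625],.01)[0])
place('shield');snap('wrist','c2');snap('side','c2s')
E
```

```text
2 [ 0.4688234  -0.19869055] [ 0.52224059 -0.18762507  0.01      ]
3 [ 0.5217766  -0.18810945] [ 0.575041  -0.1770289  0.01     ]
place hit True [ 0.57485579 -0.17748974  0.03298503] [-0.88078015  1.06057225  3.45789395]
done 17.3667 1.0006749903661551
```

View pics/c2s.png

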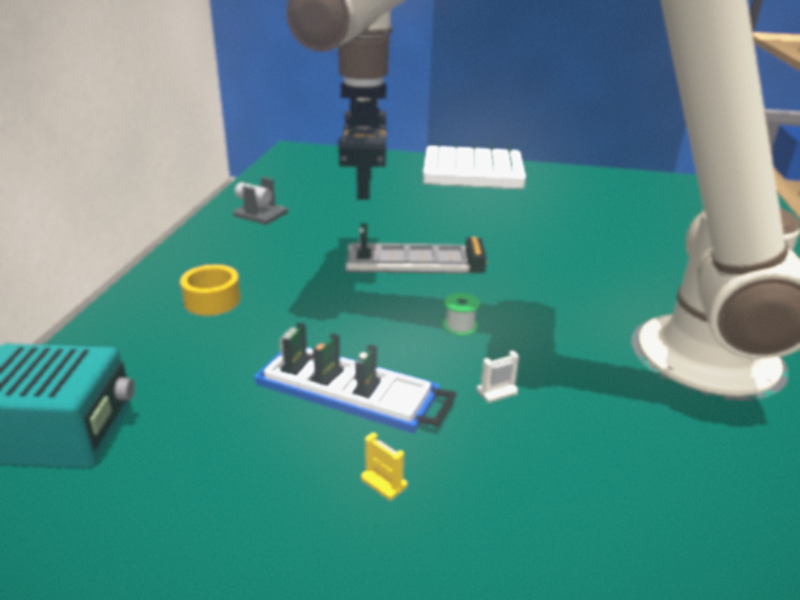

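The two dots turned out to be in bays 3 and 4, not 2 and 3 as I'd labelled them. With that corrected, they match the rack pose to under 1 mm. The board now stands in the far bay, so I'll do the next one.

```bash
python3 - <<'E'
from job import *
for n in('caps','coil'):
    pick(n);carry(n);place(n)
snap('wrist','c3');snap('side','c3s')
E
```

```text
caps hit False opening mm 45.74177707982939 [0.48069144 0.20687838 0.03302673] 21.0
lifted, opening 45.788814049545444 [-0.16737103  0.31881703 -0.57107351]
place hit True [ 0.52188321 -0.1880989   0.03296316] [-1.07623753 -0.908216    3.77884665]
done 27.4833 1.0004806464338292
coil hit False opening mm 46.00956179549839 [0.54020277 0.19092541 0.03302873] 30.9667
lifted, opening 45.611257353270105 [ 0.34453748 -0.04145945 -1.82957361]
place hit True [ 0.46894599 -0.19869456  0.03292483] [-0.47642457 -0.5535805   3.47866294]
done 37.45 1.000503315799278
```

View pics/c3s.png

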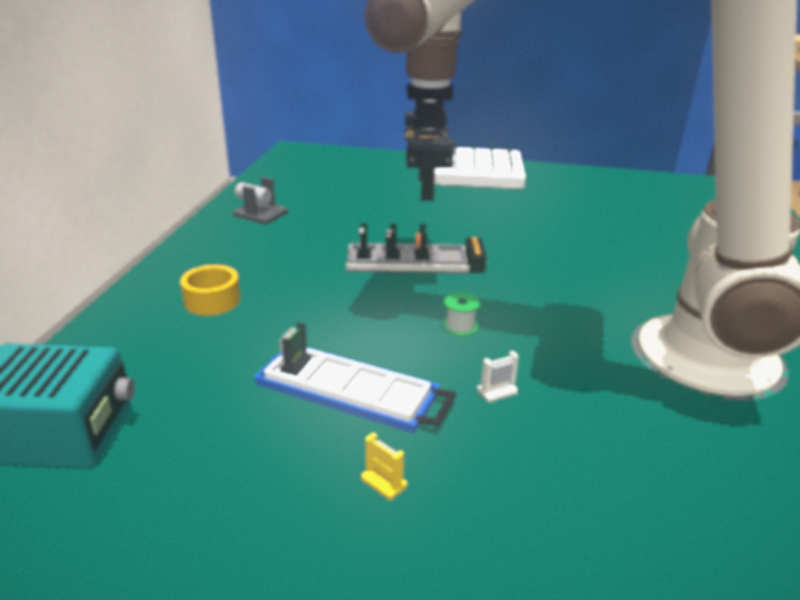

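View pics/c3.png

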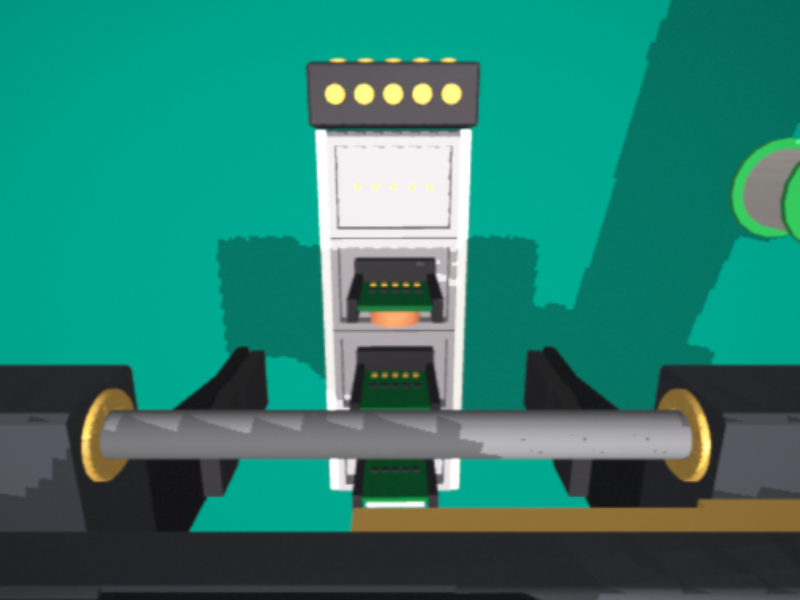

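Shield, caps and coil stand in bays 4, 3 and 2, and the coil board is central in its bay (around (395,285)). Next are the last board and a final measurement.

```bash
python3 - <<'E'
from job import *
n='heat';pick(n);carry(n);place(n)
env.goto([.52,-.17,.27],[-90,0,13]);snap('wrist','f1')
import fit
fit.ROW=np.radians(YR)
p=pickle.load(open('f1.pkl','rb'));V=[];a=np.radians(YR)
for k in(1,2,3,4):
    o=bay(k);q,c,v=fit.fit(p,(o[0],o[1],a),.01)
    d=np.array(q[:2])-o;print(k,np.round([d@[np.cos(a),np.sin(a)],d@[-np.sin(a),np.cos(a)]],4),np.degrees(q[2]-a),c)
    V.append(fit.cv2.copyMakeBorder(v,0,288-v.shape[0],0,288-v.shape[1],0))
cv2.imwrite('pics/fit2.png',np.vstack([np.hstack(V[:2]),np.hstack(V[2:])]))
snap('side','f1s');print(env.read_state()['clock'])
E
```

```text
heat hit False opening mm 45.559759697906664 [0.59008894 0.17539702 0.03303823] 41.075
lifted, opening 45.39105073728193 [ 0.31644646  0.21143745 -0.07229196]
place hit True [ 0.41596335 -0.20928299  0.03283367] [0.19237161 0.496708   4.49983293]
done 47.6917 0.9987719045671063
1 [0.0002 0.0002] -0.07765885930926303 396.5886658262712
2 [0.0001 0.0003] -0.02324721982412178 65.35578648043622
3 [0.0002 0.0004] -0.0066740943357320726 45.513611872256504
4 [-0.0002  0.0006] 0.8086704293821249 12.091868138221873
48.5
```

View pics/fit2.png

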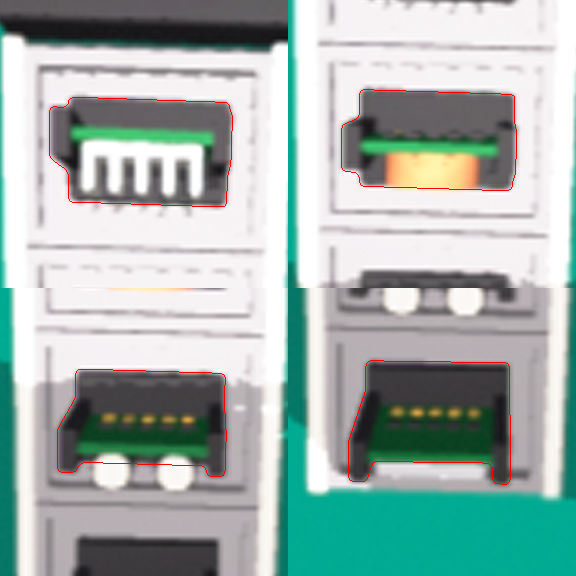

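View pics/f1s.png

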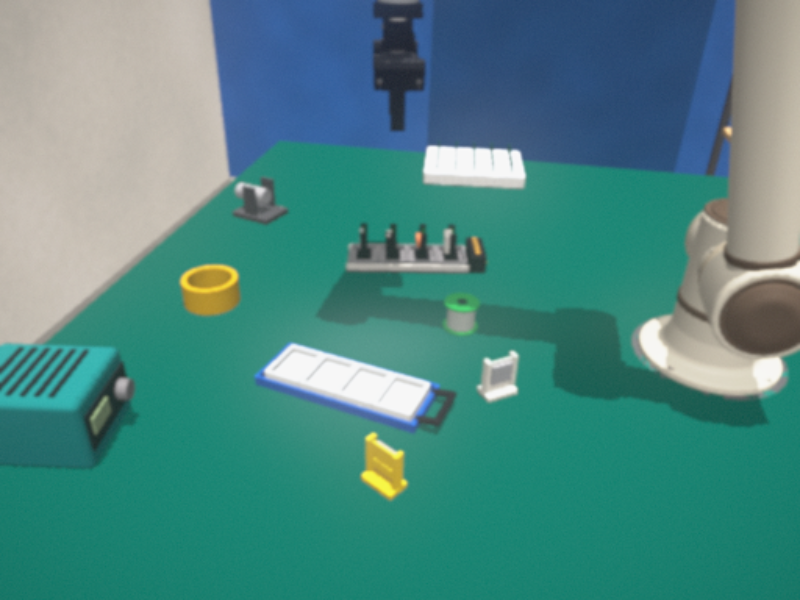

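View pics/f1.png

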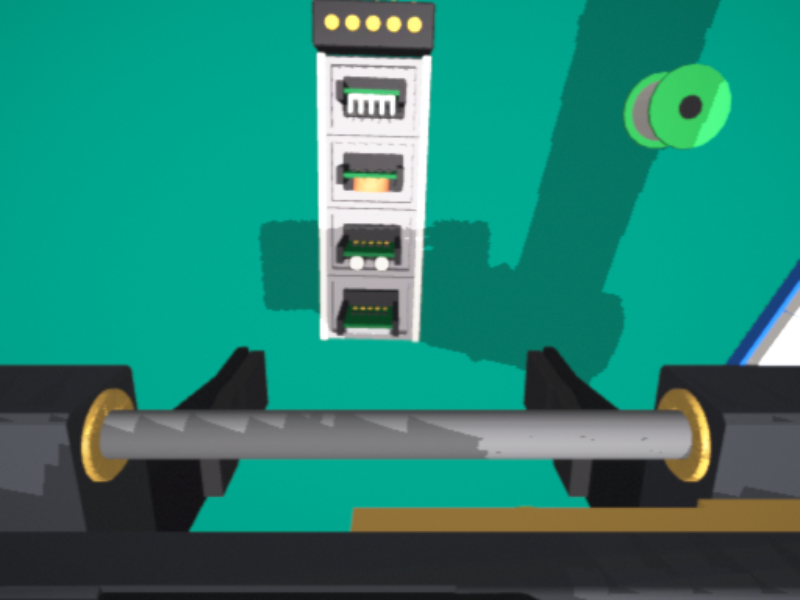

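From the connector block outward, the four boards are heatsink (372,95), coil (371,175), caps (370,250) and shield (370,310). All stand upright and centred, and the gripper is clear, so I'm handing in.

```bash
python3 -c "
from workcell import env
env.close_job();print(env.read_state()['clock'])"
```

```text
the job is handed in; nothing more can be done
the job is handed in; nothing more can be done
```

All four boards are in the rack in reverse order, and I handed the job in at about 48.5 s of the 115 s allowed. From the tray handle, the start order was shield, caps, coil, heatsink; they now stand in bays 4, 3, 2 and 1, counted from the connector block.

- **Position:** fitting each board's outline in the last wrist picture put all four within 1 mm of their bay centres and within 1° of the rack's yaw.
- **Seating:** each board touched down at the height it was picked from, and the tray and rack floors are equally high. In the last side view all four stand upright.
- **Clear of the scene:** the gripper was open and well above everything at hand-in, and I left the white and yellow look-alikes alone.
- **Disagreements:**
  - The top camera put the tray about 3 mm away from where the wrist camera did. I used the wrist camera throughout, and the grasps and placings came out right.
  - The outline fit for bay 1 had a larger leftover error than the others. I put this down to the heatsink's fins and the nearby black connector block; the outline itself matched the picture.

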